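Make up the gluing kit and the finishing kit

ROBOT

A 6-joint arm with a two-finger parallel gripper is mounted at the origin on a cart in front of the work surface, level with it; the furniture and walls round the work are solid. World frame = base frame: x ahead of the robot, y to its left, z up, the work surface at z = 0. Lengths are in m, angles in rad, forces in N, time in s.
With the tool pointing down it reaches from about 0.425 to 1.125 m from the base axis. Payload 14.9 kg.
Tool frame: the origin (TCP) lies midway between the tips of the shut fingers; the grasp point (between the pads) lies hold_point_z behind it (hold_point_z is the distance from the TCP to the grasp point, in m); z points along the fingers, y is the line along which they close (so a half turn about z gives the same grasp; the last joint's range is limited). The gripper opens to 91 mm and grips with 3 to 60 N. Pads are 32 mm wide; open, the fingers measure 118 mm over their backs; the gripper's body (76 mm by 178 mm) begins 60 mm behind the grasp point.
Start: joints at [1.068, 0.379, 1.734, -0, 1.028, -0.033], TCP at [0.317, 0.624, 0.214] pointing down, gripper open.
Joint ranges: [-2.77, 2.77], [-0.74, 2.19], [0, 2.66], [-1.06, 4.2], [0.31, 2.87], [-3.08, 3.08]. Speed limits (rad/s): [1.89, 1.89, 2.39, 3.14, 3.14, 3.14].

INTERFACE

Orientations are given as a unit quaternion [x, y, z, w].
In Python, from station import * gives the robot as it stands. Calls block until the motion is done:
- move_ptp(position, orientation): joint-space move of the TCP to a pose.
- line_to(position, vel=0.15, rotation=None, f_stop=None): straight line of the TCP; rotation=None keeps the orientation; vel is the mean speed in m/s. With f_stop (N) it stops when the force on the tool has changed by that much, and returns True; else False.
- move_joints(angles): joint-space move.
- ungrasp() and close(): open the fingers fully, or close them until they stop; the grip force is fixed at half the most.
- sleep(seconds).
- inverse_kinematics(position, orientation): joint angles nearest the present ones, or None.
- sense(): the state.
- snapshot(name): name is "side" or "top" or "wrist"; returns a dict with "image" (400x640x3 uint8, red, green, blue), "range_z" (400x640 float32, m along the optical axis (not along the pixel's ray), 0 where there is no reading), "vfov" (degrees; the focal length in pixels is half the picture's height over the tangent of half this angle, whatever the lens; pixels are square), "cx", "cy" (the principal point, pixels), "origin" and "attitude" of the camera in the world; the wrist camera has in their place "mount" (4x4, takes a point from camera to tool coordinates, whose origin is the TCP and whose axes are the flange's). Camera axes: x right, y down, z forward; pixel columns grow to the right and rows downward; lengths in m; the calibration is good to about 2 mm. The wrist camera is an equidistant fisheye: a pixel r from the principal point sees the ray r / f radians off the axis. A picture is of the moment at which its call begins: read the wrist's pose just before it.
A pose or a line that the arm cannot do raises Unreachable and nothing moves.
- finish_job(): hands the job in; it is judged then, once.
The state is a dict: "time_s": time; "joints": joint angles; "joint_velocities": joint speeds; "tau": joint torques, N m; "eef_pos": TCP position; "tool_rot": TCP orientation; "ft_force": force on the tool from outside, world axes, zero at the start; "torque": the same for the moment, N m; "finger_gap": opening from 0.0 (shut) to 1.0 (fully open); "gripper_force": force on a finger pad.
Only numpy, scipy, OpenCV 4.12 (cv2) and the standard library are available. Lean on these libraries where they do the work, as an engineer would, in place of code of your own. Each camera call takes 0.05 s, during which the arm holds its last target. There are 200 camera calls.

TASK

Make up the two kits on their routed plywood boards, everything sitting flat and fully down in the pocket cut for it. Gluing kit: lift the can of spray adhesive out of the crate of packed pots, leaving the pots standing in their places, and stand it upright in the round pocket, with the steel weight in the square pocket of the same board. Finishing kit, on the other board: the sanding block in the long pocket and the green wax block in the short one.

Things in the scene. Friction and masses are not known exactly. Their poses are not given: they have to be found in the camera images.
- can_mid (a point): Aerosol can of spray adhesive, 56 mm across, 204 mm tall, 0.28 kg: straight body, grey below and yellow above, and a round yellow cap 48 mm across from 170 mm up. Point: on its axis, 102 mm over the foot; z upright. It stands in the middle of a crate (220 mm square, floor 8 mm thick, sides 48 mm high) of eight pots packed 3 by 3, whose rims, 70 mm over the bench, touch it on four sides.
- steel_mid (a point): Steel setting weight, a plain grey cube of 50 mm, about 0.6 kg, flat on the bench in front of the boards. The point is its centre, 25 mm over its underside; x and y are normal to its sides, z is up.
- sanding_mid (a point): Sanding block, a brown plain block 60 x 110 x 35 mm (x, y, z), about 80 g, flat on the bench in front of the boards, nearer the robot. The point is its centre, 17.5 mm over its underside; y runs along its length, z is up.
- wax_mid (a point): Block of green modelling wax, 50 x 70 x 30 mm (x, y, z), about 110 g, flat on the bench in front of the boards. The point is its centre, 15 mm over its underside; y runs along its length, z is up.
- glue_board: Gluing-kit board, fixed: light plywood, 112 x 224 mm (x, y), 18 mm thick, with two flat grey felt-lined pockets, 10 mm deep and 8 mm wider than their things all round. Round pocket (spray can): 72 mm across, centre x = 0, y = +55 mm. Square pocket (steel weight): 66 x 66 mm, sides along x and y, centre x = 0, y = -55 mm. Origin: centre of its underside, on the bench; pocket floors 8 mm over that.
- finish_board: Finishing-kit board, fixed: light plywood, 158 x 206 mm (x, y), 18 mm thick, with two flat grey felt-lined pockets, 10 mm deep and 8 mm wider than their things all round, both with their length along the board's x. Long pocket (sanding block): 126 x 76 mm, centre x = 0, y = +48 mm. Short pocket (wax): 86 x 66 mm, centre x = 0, y = -52 mm. Origin: centre of underside; pocket floors 8 mm over that.
- pot_far_mid (a point): One of the four casting pots that touch the spray can in the crate (the one on the crate's far side): a tapered, hollow plastic pot 62 mm tall, 68 mm across the rim and 51 mm across the foot, 50 g, with a pale band. The point is on its axis, half-way up (31 mm over its foot); z is its upright axis. Stays in the crate.
- pot_near_mid (a point): One of the four casting pots that touch the spray can in the crate (the one on the crate's near side): a tapered, hollow plastic pot 62 mm tall, 68 mm across the rim and 51 mm across the foot, 50 g, with a pale band. The point is on its axis, half-way up (31 mm over its foot); z is its upright axis. Stays in the crate.
- pot_left_mid (a point): One of the four casting pots that touch the spray can in the crate (the one to the left of the can): a tapered, hollow plastic pot 62 mm tall, 68 mm across the rim and 51 mm across the foot, 50 g, with a pale band. The point is on its axis, half-way up (31 mm over its foot); z is its upright axis. Stays in the crate.
- pot_right_mid (a point): One of the four casting pots that touch the spray can in the crate (the one to the right of the can): a tapered, hollow plastic pot 62 mm tall, 68 mm across the rim and 51 mm across the foot, 50 g, with a pale band. The point is on its axis, half-way up (31 mm over its foot); z is its upright axis. Stays in the crate.
Things that resemble listed ones, but are neither listed nor needed, are in the scene too. What is shaped like the part that bears can_mid but turquoise is not meant.

How it is judged:
By the outcome, as a careful person would: the job done as asked, in the order asked, and still so for the second after the job is handed in, with the robot touching nothing.
It also fails if it takes over 96 s, if anything falls off the work surface, if the arm or the gripper's body presses on something with over 40 N, if the wrist force passes 120 N, or if a joint passes its speed limit or range.

## Working session

There is one attempt and no reset: what is moved stays moved. The work goes in short steps, each a Python script; the robot and the scene stay as the last script left them, time stands still between calls to the robot, and variables do not carry over. Pictures are saved under pics/ and viewed, at most 14 in all, crops included, and the job is handed in when it is done.

```bash
ls; mkdir -p pics
python3 - <<'E'
from station import *
import cv2,pickle
s=sense();print({k:s[k] for k in s})
for n in ("top","side","wrist"):
    d=snapshot(n);pickle.dump(d,open(f"{n}0.pkl","wb"))
    cv2.imwrite(f"pics/{n}0.png",cv2.cvtColor(d["image"],cv2.COLOR_RGB2BGR))
    print(n,d["vfov"],d["cx"],d["cy"],d.get("origin"),d.get("attitude"),d.get("mount"),(d["range_z"]>0).mean())
print([k for k in dir() if 'hold' in k], globals().get('hold_point_z'))
E
```

```text
pics
{'time_s': 0.0, 'joints': array([ 1.06768317e+00,  3.79391480e-01,  1.73480964e+00,  1.95547552e-05,
        1.02846980e+00, -3.32884712e-02]), 'joint_velocities': array([-0.00097269,  0.00075159, -0.00156448,  0.00049067,  0.00013522,
        0.00101426]), 'tau': array([-1.53901374e-04, -7.63720393e+01, -4.34356320e+01,  6.49870955e-02,
        4.25086438e-02, -7.25282030e-05]), 'eef_pos': array([0.31670912, 0.62380084, 0.2132859 ]), 'tool_rot': array([ 2.32762615e-01,  9.72533431e-01, -5.17636071e-04, -1.50939927e-04]), 'ft_force': array([ 0.14422401,  0.42129217, -0.565017  ]), 'torque': array([ 0.00806248, -0.0268232 , -0.01752365]), 'gripper_force': 0.0, 'finger_gap': 1.00266020794738}
top 55.625925751391605 317.10935025171096 200.520799723767 [0.31475935 0.06500008 1.19407912] [-0.70013924  0.70894195 -0.05929318  0.06075094] None 0.996078125
side 57.47017020312232 318.51501109672586 202.26840836493062 [ 0.38383897 -0.61718537  0.74108668] [ 0.91005147 -0.07396156  0.04213651 -0.4056606 ] None 0.9524765625
wrist 65.70646984690485 319.51136831867194 196.60088804257848 None None [[ 3.93664724e-04 -9.65171599e-01 -2.61617334e-01  7.41818318e-02]
 [ 9.99999549e-01  6.06170904e-04 -7.31581471e-04 -3.40213942e-04]
 [ 8.64686474e-04 -2.61616928e-01  9.65171402e-01 -1.71698535e-01]
 [ 0.00000000e+00  0.00000000e+00  0.00000000e+00  1.00000000e+00]] 0.98212890625
['hold_point_z'] 0.0188
```

View pics/top0.png

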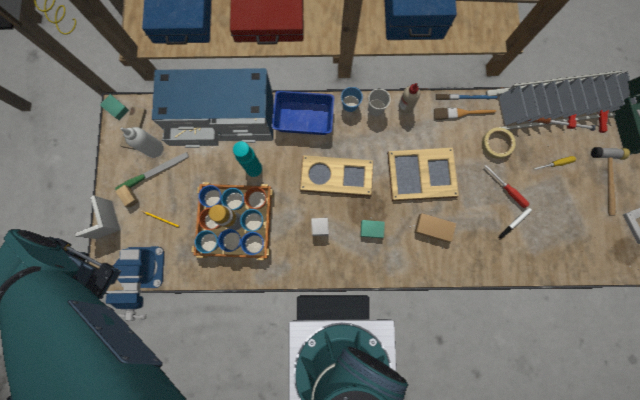

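View pics/side0.png

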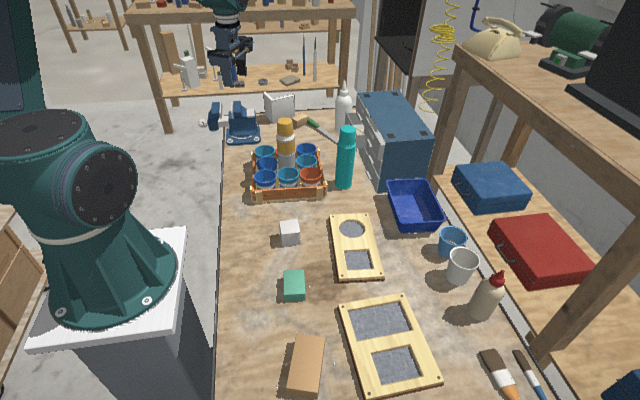

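Top view: the can (yellow cap) is at (220,215) in the crate. Lookalikes: the turquoise can (248,158) and the tall white bottle (140,140), both rejected by the description. Steel is the grey cube at (320,227). Wax is the green block at (372,230), with the green item at (115,105) as its lookalike, far away and not in front of the boards. Sanding block is brown at (435,228), with the tan piece at (127,195) as its lookalike. Glue board (337,175) has its round pocket on the left, and the finish board is at (423,174).

```bash
cat > h.py <<'E'
import numpy as np,cv2,pickle
from scipy.spatial.transform import Rotation as R
def pose(d,s=None):
    if "origin" in d and d.get("origin") is not None: return R.from_quat(d["attitude"]).as_matrix(),np.array(d["origin"])
    T=np.eye(4);T[:3,:3]=R.from_quat(s["tool_rot"]).as_matrix();T[:3,3]=s["eef_pos"];T=T@np.array(d["mount"])
    return T[:3,:3],T[:3,3]
def rays(d,px,fish=False):
    px=np.atleast_2d(np.asarray(px,float));f=200/np.tan(np.radians(d["vfov"]/2))
    q=(px-[d["cx"],d["cy"]])/f
    if not fish: return np.c_[q,np.ones(len(q))]
    r=np.hypot(*q.T)+1e-12
    return np.c_[q*(np.tan(r)/r)[:,None],np.ones(len(q))]
def onplane(d,px,z,s=None):
    A,o=pose(d,s);v=rays(d,px,s is not None)@A.T
    return o+v*((z-o[2])/v[:,2])[:,None]
def cloud(d,s=None):
    u,v=np.meshgrid(np.arange(640),np.arange(400));A,o=pose(d,s)
    P=rays(d,np.c_[u.ravel(),v.ravel()],s is not None)*d["range_z"].reshape(-1,1)
    return (P@A.T+o).reshape(400,640,3)
def rect(P):
    "min-area rectangle of xy points (m): centre, (long,short), angle of long side"
    (c,(w,h),a)=cv2.minAreaRect((P[:,:2]*1000).astype(np.float32))
    a=np.radians(a)
    if w<h: w,h,a=h,w,a+np.pi/2
    return np.array(c)/1000,(w,h),(a+np.pi/2)%np.pi-np.pi/2
def big(m):
    n,l,st,c=cv2.connectedComponentsWithStats(m.astype(np.uint8))
    return l==1+st[1:,4].argmax()
E
cat > m.py <<'E'
from h import *
t=pickle.load(open("top0.pkl","rb"));sd=pickle.load(open("side0.pkl","rb"))
C=cloud(t);S=cloud(sd)
boxes={"steel":(300,210,340,245),"wax":(352,212,392,245),"sand":(408,205,465,250)}
def top_patch(C,sel):
    m=sel&(C[...,2]>0.01); return m
for n,(a,b,c,e) in boxes.items():
    w=np.zeros((400,640),bool);w[b:e,a:c]=1
    m=big(w&(C[...,2]>0.010)); zt=np.percentile(C[m][:,2],70)
    m2=big(m&(abs(C[...,2]-zt)<0.006))
    r=rect(C[m2]); 
    # same in side cloud: near xy
    k=(np.hypot(S[...,0]-r[0][0],S[...,1]-r[0][1])<.08)&(S[...,2]>.01)&(S[...,2]<.1)
    k=big(k);zs=np.percentile(S[k][:,2],80);k2=k&(abs(S[...,2]-zs)<.006);rs=rect(S[k2])
    print(n,"top z%.3f"%np.median(C[m2][:,2]),r,"| side z%.3f"%np.median(S[k2][:,2]),rs)
hsv=cv2.cvtColor(t["image"],cv2.COLOR_RGB2HSV)
print("bench z",np.median(C[240:260,330:340,2]))
for n,(a,b,c,e) in {"glue":(295,150,380,202),"fin":(382,142,465,206)}.items():
    w=np.zeros((400,640),bool);w[b:e,a:c]=1
    h=hsv[...]; m=big(w&(h[...,1]>70)&(h[...,2]>170)|w&(C[...,2]>.012)&0)
    z=np.median(C[m][:,2]);u=np.argwhere(m)[:,::-1]
    print(n,"z",z,rect(onplane(t,u,.018)))
    cs,_=cv2.findContours(m.astype(np.uint8),cv2.RETR_CCOMP,cv2.CHAIN_APPROX_NONE)
    for q in cs:
        if cv2.contourArea(q)>60: print("  ",rect(onplane(t,q[:,0],.018)),"z in",np.median(C[tuple(np.int32(q[:,0].mean(0))[::-1])][2]))
w=np.zeros((400,640),bool);w[195:235,200:250]=1
m=big(w&(C[...,2]>.17));print("can",C[m].mean(0),np.median(C[m],0),np.percentile(C[m][:,2],[5,50,95]),rect(C[m]))
k=(np.hypot(S[...,0]-C[m].mean(0)[0],S[...,1]-C[m].mean(0)[1])<.05)&(S[...,2]>.18)
print("can side",S[k].mean(0),S[k][:,2].max(),rect(S[k]))
E
python3 m.py; python3 -c "
import cv2
a=cv2.imread('pics/side0.png')[100:220,220:440];a=cv2.resize(a,None,fx=3,fy=3,interpolation=2);cv2.imwrite('pics/crop1.png',a)
a=cv2.imread('pics/wrist0.png');cv2.imwrite('pics/w0.png',a)"
```

```text
steel top z0.049 (array([0.43296579, 0.05842793]), (49.40040969848633, 48.6823616027832), np.float64(-0.014599582253868704)) | side z0.049 (array([0.43270068, 0.05948133]), (53.095855712890625, 49.914085388183594), np.float64(-1.5353516542179486))
wax top z0.030 (array([ 0.42573938, -0.10412541]), (70.38326263427734, 49.83475875854492), np.float64(1.4792850517337026)) | side z0.029 (array([ 0.42476169, -0.10262917]), (71.87566375732422, 49.939727783203125), np.float64(1.4816407508759326))
sand top z0.035 (array([ 0.42685156, -0.29777335]), (111.75432586669922, 60.339141845703125), np.float64(1.2584777052233256)) | side z0.034 (array([ 0.42598102, -0.29622632]), (110.25212097167969, 59.92589569091797), np.float64(1.2674625449509804))
bench z -0.00041913681140293146
glue z 0.01766727531284673 (array([0.60067456, 0.0035442 ]), (225.1602783203125, 111.5584716796875), np.float64(1.4796881211646866))
   (array([0.60067456, 0.0035442 ]), (225.1602783203125, 111.5584716796875), np.float64(1.4796881211646866)) z in 0.018048129268701807
   (array([ 0.59620721, -0.05123332]), (74.91509246826172
[... 452 characters left out ...]
9050608104)) z in 0.015824958860858773
   (array([ 0.6050882 , -0.32304413]), (94.95150756835938, 76.1307373046875), np.float64(0.030393690044584698)) z in 0.006862121232054319
   (array([ 0.600349  , -0.22343533]), (135.60511779785156, 86.60137176513672), np.float64(0.04751795109244328)) z in 0.005675414590344818
can [0.45263999 0.32377475 0.20576007] [0.45287078 0.3231857  0.21009893] [0.17919688 0.21009893 0.21411553] (array([0.45467184, 0.32593915]), (45.62761688232422, 45.55406951904297), np.float64(-0.7800787654361239))
can side [0.45331145 0.31811534 0.20090071] 0.2129099345182588 (array([0.45305551, 0.32626279]), (45.74140548706055, 44.46259307861328), np.float64(0.7604622537417365))
```

View pics/crop1.png

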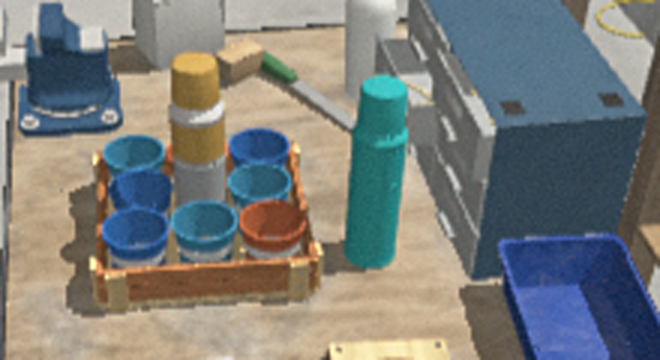

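View pics/wrist0.png

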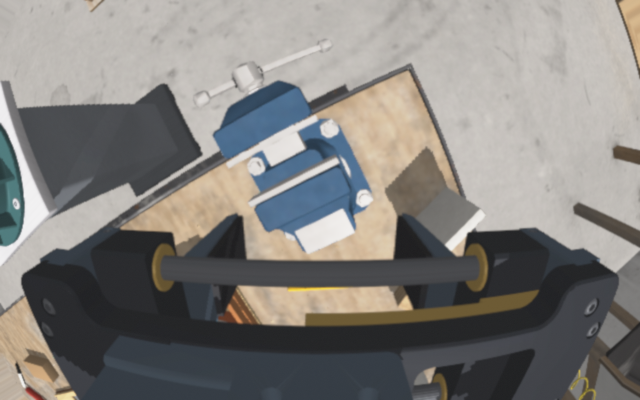

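The crop shows the wanted can (grey body, yellow above, yellow cap) standing in the crate's middle pot place at crop (197,120), i.e. side (286,140). The turquoise one stands outside the crate. The wrist picture shows only the vise area. Measured heights and sizes match the text: steel 0.049, wax 0.030, sanding 0.035, pocket floors about 0.008, can top about 0.212. Next I move above the can and check from near.

```bash
cat >> h.py <<'E'
def down(a):
    "tool down, tool x at world angle a"
    c,s=np.cos(a),np.sin(a)
    return R.from_matrix(np.array([[c,s,0],[s,-c,0],[0,0,-1]])).as_quat()
E
python3 - <<'E'
from h import *
from station import *
for f in ("top0.pkl","side0.pkl"):
    d=pickle.load(open(f,"rb"));C=cloud(d)
    k=(np.hypot(C[...,0]-.453,C[...,1]-.325)<.05)&(C[...,2]>.206)
    u=np.argwhere(k)[:,::-1]; print(f,cv2.minEnclosingCircle(np.float32(onplane(d,u,.212)[:,:2]*1000)))
    k=(C[...,2]>.15)&(abs(C[...,0]-.6)<.12)&(abs(C[...,1]-.25)<.12); print("turq",np.median(C[k],0),C[k][:,2].max())
for a in (np.pi,0):
    for p in ((.453,.325,.144),(.606,.058,.144)): print(a,p,inverse_kinematics(p,down(a)))
p=sense()["eef_pos"]; line_to([p[0],p[1],.33],vel=.3)
move_ptp([.453,.325,.33],down(np.pi))
s=sense();d=snapshot("wrist");pickle.dump((d,s),open("w1.pkl","wb"))
cv2.imwrite("pics/w1.png",cv2.cvtColor(d["image"],cv2.COLOR_RGB2BGR));print(s["time_s"],s["eef_pos"],s["joints"])
E
```

```text
top0.pkl ((454.2615051269531, 326.845947265625), 22.86605453491211)
turq [0.64440491 0.27087235 0.18146388] 0.20724176781859105
side0.pkl ((453.85980224609375, 321.5044860839844), 26.116100311279297)
turq [0.64057251 0.25851734 0.17564434] 0.2051955223771713
3.141592653589793 (0.453, 0.325, 0.144) [ 5.80530523e-01  2.55933804e-01  2.05587228e+00 -4.44089210e-16
  8.29786566e-01 -9.90265804e-01]
3.141592653589793 (0.606, 0.058, 0.144) [ 5.71356289e-02  3.30309808e-01  1.95356368e+00 -4.44089210e-16
  8.57719168e-01 -1.51366070e+00]
0 (0.453, 0.325, 0.144) [ 5.80530523e-01  2.55933804e-01  2.05587228e+00 -4.44089210e-16
  8.29786566e-01  2.15132685e+00]
0 (0.606, 0.058, 0.144) [ 5.71356289e-02  3.30309808e-01  1.95356368e+00 -4.44089210e-16
  8.57719168e-01  1.62793196e+00]
1.925 [0.45283231 0.32550679 0.32958578] [ 5.81400311e-01  2.86290491e-02  1.93666656e+00  1.25320436e-04
  1.17693950e+00 -9.89225224e-01]
```

View pics/w1.png

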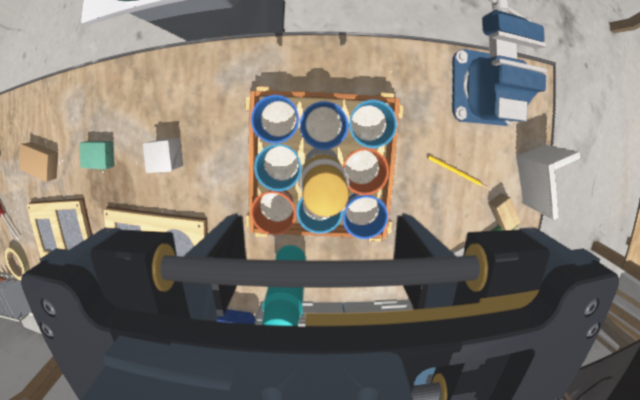

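Wrist view: the cap is centred near (325,187), between the fingers. The eight pots surround it and the turquoise can is at (285,295), behind. I'll measure the cap on its plane, then grasp.

Run:
```python
from h import *
d,s=pickle.load(open("w1.pkl","rb"));C=cloud(d,s)
k=big((np.hypot(C[...,0]-.453,C[...,1]-.325)<.05)&(C[...,2]>.205))
u=np.argwhere(k)[:,::-1]; P=onplane(d,u,.212,s); print(np.median(C[k],0),P.mean(0),cv2.minEnclosingCircle(np.float32(P[:,:2]*1000)))
# yellow mask of cap outline
h=cv2.cvtColor(d["image"],cv2.COLOR_RGB2HSV); y=np.zeros(h.shape[:2],bool);y[150:230,290:360]=1
y=big(y&(abs(h[...,0].astype(int)-20)<6)&(h[...,1]>130)&(h[...,2]>110)); u=np.argwhere(y)[:,::-1];print(u.min(0),u.max(0))
P=onplane(d,u,.212,s);print(P[:,1].min(),P[:,1].max())
# pots: rims at z .07
k=(C[...,2]>.062)&(C[...,2]<.075)&(np.hypot(C[...,0]-.453,C[...,1]-.325)<.16); print("pots",rect(C[k]))
t=pickle.load(open("top0.pkl","rb"));T=cloud(t)
k=(np.hypot(T[...,0]-.453,T[...,1]-.325)<.05)&(T[...,2]>.206);P=T[k];print("top mean",P.mean(0))
k=(T[...,2]>.062)&(T[...,2]<.075)&(np.hypot(T[...,0]-.453,T[...,1]-.325)<.16); print("pots top",rect(T[k]))
```

```text
[0.4269607  0.32357156 0.44715904] [0.6314577  0.30972762 0.212     ] ((739.6845703125, 284.9459228515625), 310.11260986328125)
[303 166] [348 214]
0.3092193556719297 0.35279473622033825
pots (array([0.45504965, 0.32784122]), (206.10452270507812, 204.0447998046875), np.float64(-0.04375094302004001))
top mean [0.4541728  0.32725115 0.21100818]
pots top (array([0.4802099 , 0.32458615]), (252.5004119873047, 205.16307067871094), np.float64(-0.0525870452008137))
```

Run:
```python
from h import *
d,s=pickle.load(open("w1.pkl","rb"));C=cloud(d,s)
k=big((np.hypot(C[...,0]-.453,C[...,1]-.325)<.05)&(C[...,2]>.205)&(C[...,2]<.225))
u=np.argwhere(k)[:,::-1]; P=onplane(d,u,.212,s); print(k.sum(),np.median(C[k],0),P.mean(0),cv2.minEnclosingCircle(np.float32(P[:,:2]*1000)),P.min(0),P.max(0))
k=big((np.hypot(C[...,0]-.453,C[...,1]-.325)<.04)&(C[...,2]>.10)&(C[...,2]<.17));print(C[k].min(0),C[k].max(0))
```

```text
1698 [0.45303193 0.33048293 0.21258177] [0.45327283 0.33053592 0.212     ] ((453.6098327636719, 330.59259033203125), 23.490110397338867) [0.43063267 0.30825001 0.212     ] [0.47657385 0.35284313 0.212     ]
[0.42653433 0.30198785 0.10012423] [0.46383816 0.35743619 0.16965333]
```

Run:
```python
from h import *
from station import *
line_to([.4538,.329,.27],vel=.2)
print(line_to([.4538,.329,.1442],vel=.1,f_stop=8))
s=sense();d=snapshot("wrist");pickle.dump((d,s),open("w2.pkl","wb"))
print(s["time_s"],s["eef_pos"],s["ft_force"])
cv2.imwrite("pics/w2.png",cv2.resize(cv2.cvtColor(d["image"][130:300,170:470],cv2.COLOR_RGB2BGR),None,fx=2.6,fy=2.6))
```

```text
False
3.8333 [0.45414106 0.32921042 0.14481616] [ 0.21166917 -0.3220067   0.6096409 ]
```

View pics/w2.png

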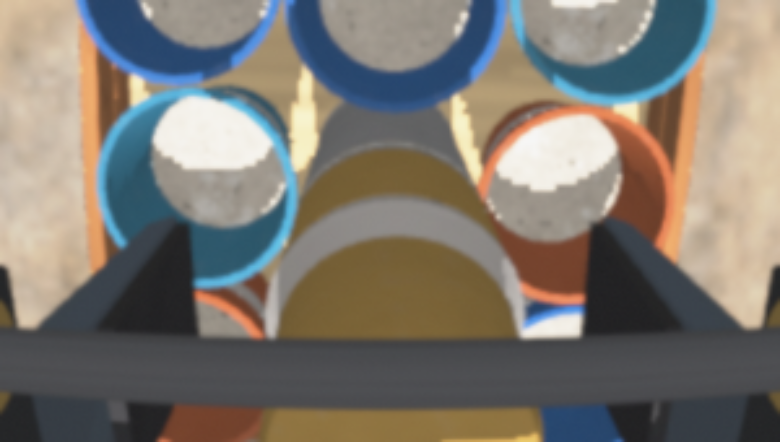

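Crop: finger inner faces at x=190 and 589 (mid 390), can body edges at 274 and 521 (mid 397), so the can is about 1 mm toward +y. Fix that, close and lift slowly.

Run:
```python
from h import *
from station import *
line_to([.4538,.330,.1442],vel=.05)
close();s=sense();print(s["finger_gap"]*91,s["gripper_force"],s["ft_force"],s["eef_pos"])
line_to([.4538,.330,.20],vel=.06); print(sense()["ft_force"])
line_to([.4538,.330,.275],vel=.12)
s=sense();print(s["time_s"],s["finger_gap"]*91,s["ft_force"])
d=snapshot("side");pickle.dump(d,open("side1.pkl","wb"));t=snapshot("top");pickle.dump(t,open("top1.pkl","wb"))
A=cv2.cvtColor(d["image"][60:220,200:440],cv2.COLOR_RGB2BGR);cv2.imwrite("pics/s1.png",cv2.resize(A,None,fx=3,fy=3))
```

```text
54.66975492439164 29.984469887567684 [-0.52866949  0.54363757 -0.37590072] [0.45382618 0.33005301 0.14424273]
[-0.0880929  -0.02203501 -4.14258735]
6.6417 54.67495862893376 [ 0.2789421  -0.46724546 -3.29537106]
```

View pics/s1.png

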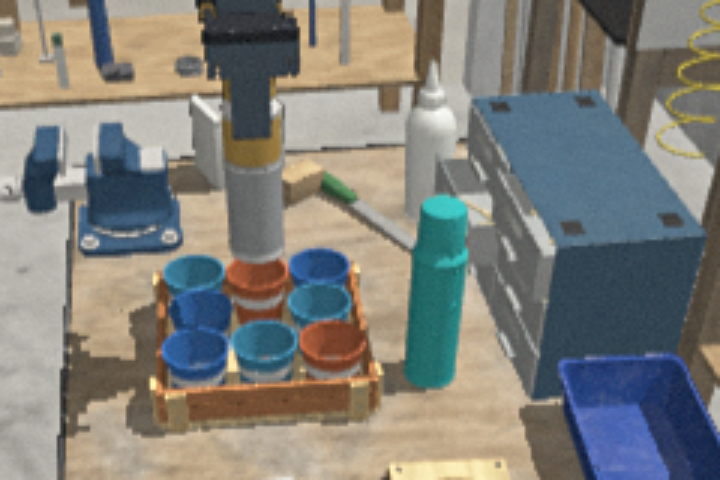

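Can lifted cleanly. All eight pots stand in place and the turquoise can is untouched. Carry to the round pocket and hover low.

Run:
```python
from h import *
from station import *
line_to([.4538,.0595,.275],vel=.22)
line_to([.6055,.0595,.275],vel=.2)
line_to([.6055,.0595,.172],vel=.15)
s=sense();print(s["time_s"],s["eef_pos"],s["ft_force"],s["finger_gap"]*91)
d=snapshot("side");pickle.dump(d,open("side2.pkl","wb"))
A=cv2.cvtColor(d["image"][120:300,280:480],cv2.COLOR_RGB2BGR);cv2.imwrite("pics/s2.png",cv2.resize(A,None,fx=3,fy=3))
C=cloud(d);k=(np.hypot(C[...,0]-.6055,C[...,1]-.0595)<.05)&(C[...,2]>.045)&(C[...,2]<.10)
print(C[k].min(0),C[k].max(0))
```

```text
9.8667 [0.6060212  0.05955768 0.17295179] [ 0.22981788 -0.11606716 -2.2512335 ] 54.346601902075484
[0.57852366 0.02777974 0.04549669] [0.63123309 0.0614761  0.09982877]
```

View pics/s2.png

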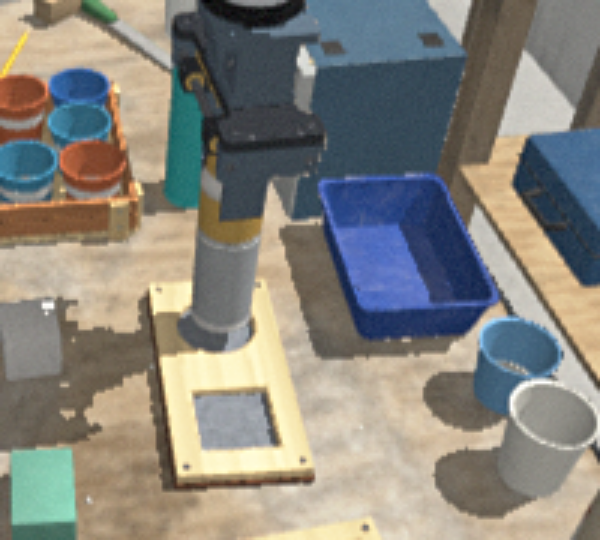

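The can hangs centred over the round pocket (foot mid x≈221, pocket mid x≈218). Side cloud: can axis (.605,.056) against pocket (.606,.058). Lower it.

Run:
```python
from h import *
from station import *
line_to([.6058,.061,.150],vel=.08)
print(line_to([.6058,.061,.141],vel=.02,f_stop=5))
s=sense();print(s["time_s"],s["eef_pos"],s["ft_force"])
ungrasp();sleep(.2)
p=sense()["eef_pos"];line_to([p[0],p[1],.29],vel=.15)
move_ptp([.4338,.062,.29],down(-np.pi/2)) if inverse_kinematics([.4338,.062,.29],down(-np.pi/2)) is not None else print("no ik")
s=sense();print(s["time_s"],s["eef_pos"],s["joints"])
w=snapshot("wrist");pickle.dump((w,s),open("w3.pkl","wb"))
cv2.imwrite("pics/w3.png",cv2.cvtColor(w["image"],cv2.COLOR_RGB2BGR))
d=snapshot("side");pickle.dump(d,open("side3.pkl","wb"));C=cloud(d);k=(np.hypot(C[...,0]-.6055,C[...,1]-.0595)<.05)&(C[...,2]>.2)
print("can",C[k].mean(0),C[k].max(0))
```

```text
True
10.7167 [0.60647497 0.06104692 0.14409694] [-0.48835984 -0.13289462  7.88462797]
14.1333 [0.43406491 0.06198588 0.28993576] [ 8.86834444e-02 -1.56561985e-01  2.18404951e+00 -6.83631079e-06
  1.11418734e+00 -3.05158578e+00]
can [0.60452325 0.05505045 0.20907345] [0.62779621 0.08162207 0.21291445]
```

View pics/w3.png

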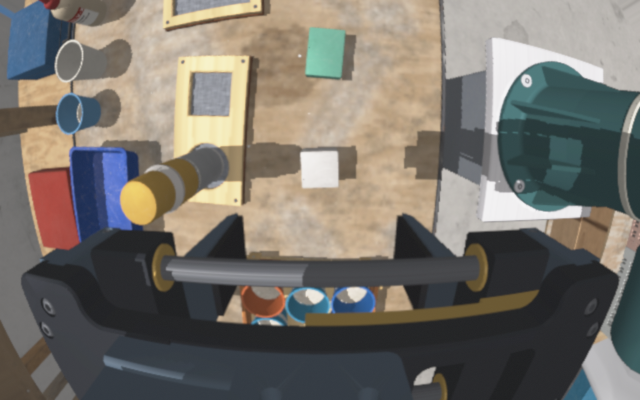

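Wrist view: can stands in the round pocket, foot at (210,160). Steel is at (320,168), square pocket at (209,93), wax at (326,52). Measure these from the wrist (second view).

Run:
```python
from h import *
from station import inverse_kinematics
d,s=pickle.load(open("w3.pkl","rb"));C=cloud(d,s)
for n,(x,y),z in (("steel",(.433,.059),.05),("wax",(.4255,-.104),.03)):
    k=big((np.hypot(C[...,0]-x,C[...,1]-y)<.06)&(abs(C[...,2]-z)<.007))
    print(n,np.median(C[k][:,2]),rect(onplane(d,np.argwhere(k)[:,::-1],z,s)))
h=cv2.cvtColor(d["image"],cv2.COLOR_RGB2HSV)
w=np.zeros((400,640),bool);w[60:125,180:240]=1
k=big(w&(h[...,1]<60)); print("sq",np.median(C[k][:,2]),rect(onplane(d,np.argwhere(k)[:,::-1],.018,s)))
w=np.zeros((400,640),bool);w[50:215,165:260]=1
k=big(w&(h[...,1]>60)&(h[...,2]>170)&(h[...,0]<30)&(abs(C[...,2]-.018)<.008)); print("board",np.median(C[k][:,2]),rect(onplane(d,np.argwhere(k)[:,::-1],.018,s)))
print(inverse_kinematics([.596,-.05,.02],down(-1.738)))
```

```text
steel 0.05086908047991401 (array([0.43389047, 0.06114352]), (51.9375114440918, 48.47459411621094), np.float64(-1.5603588377626307))
wax 0.03101172015060369 (array([ 0.42576468, -0.10084937]), (70.39117431640625, 50.96207809448242), np.float64(1.4724838709418586))
sq 0.009729152554662668 (array([ 0.59342242, -0.04903133]), (64.50641632080078, 63.03414535522461), np.float64(1.486369726023586))
board 0.018847056360736275 (array([ 0.59745581, -0.02894923]), (156.09422302246094, 113.58771514892578), np.float64(1.485101129238327))
None
```

Run:
```python
from h import *
from station import *
print(inverse_kinematics([.595,-.0495,.02],down(-1.768)))
a=-np.pi/2-.003
line_to([.4336,.0607,.10],vel=.2); print(line_to([.4336,.0607,.0145],vel=.1,f_stop=8))
close();s=sense();print(s["time_s"],s["finger_gap"]*91,s["eef_pos"])
line_to([.4336,.0607,.11],vel=.12);s=sense();print(s["ft_force"],s["finger_gap"]*91)
line_to([.45,-.0495,.11],vel=.2,rotation=down(-1.768))
line_to([.595,-.0495,.11],vel=.2)
line_to([.595,-.0495,.05],vel=.12)
s=sense();print(s["time_s"],s["eef_pos"],s["joints"],s["finger_gap"]*91)
d=snapshot("side");pickle.dump(d,open("side4.pkl","wb"));
A=cv2.cvtColor(d["image"][150:330,280:480],cv2.COLOR_RGB2BGR);cv2.imwrite("pics/s4.png",cv2.resize(A,None,fx=3,fy=3))
```

```text
[-1.22036901e-01  5.11923344e-01  1.99094746e+00 -4.44089210e-16
  6.38721845e-01 -3.06642588e+00]
False
17.0417 49.808604356181604 [0.4337817  0.06071375 0.01456823]
[ 0.07433507 -0.47027679 -6.47882431] 49.904786777618654Traceback (most recent call last):
  File "<stdin>", line 8, in <module>
station.Unreachable: the arm cannot follow that straight line within its joint ranges
```

Run:
```python
from h import *
from station import *
line_to([.45,-.0495,.11],vel=.2,rotation=down(-1.84))
line_to([.595,-.0495,.11],vel=.2,rotation=down(-1.768))
line_to([.595,-.0495,.05],vel=.12)
s=sense();print(s["time_s"],s["eef_pos"],s["joints"],s["finger_gap"]*91)
d=snapshot("side");pickle.dump(d,open("side4.pkl","wb"));
A=cv2.cvtColor(d["image"][150:330,280:480],cv2.COLOR_RGB2BGR);cv2.imwrite("pics/s4.png",cv2.resize(A,None,fx=3,fy=3))
```

```text
20.225 [ 0.59518295 -0.04957848  0.05039046] [-1.22122223e-01  4.60287899e-01  1.99219826e+00 -2.75307048e-05
  6.88787435e-01 -3.06638744e+00] 50.28906756171287
```

View pics/s4.png

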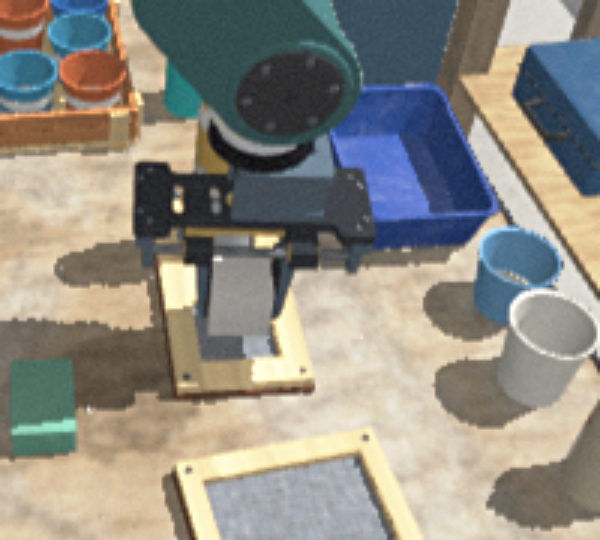

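Steel hangs over the square pocket (cube foot x 207–272 inside pocket x 197–280). Lower, release, retreat up.

Run:
```python
from h import *
from station import *
line_to([.595,-.0495,.029],vel=.08)
print(line_to([.595,-.0495,.019],vel=.02,f_stop=6))
s=sense();print(s["time_s"],s["eef_pos"],s["ft_force"])
ungrasp();sleep(.2);line_to([.595,-.0495,.13],vel=.15); line_to([.50,-.0495,.25],vel=.25)
# sanding: closing axis (tool y, angle a-pi/2) along block x (1.264-pi/2); place: long axis from 1.264 to .0486
for a in (1.264,1.264-np.pi):
  for da in (.0486-1.264,.0486-1.264+np.pi): print(a,da,[inverse_kinematics(p,down(q)) is not None for p,q in (((.427,-.296,.015),a),((.6005,-.223,.023),a+da))])
d=snapshot("side");pickle.dump(d,open("side5.pkl","wb"));C=cloud(d)
k=big((np.hypot(C[...,0]-.595,C[...,1]+.05)<.06)&(C[...,2]>.05)&(C[...,2]<.066));print("steel",np.median(C[k][:,2]),rect(C[k]))
```

```text
True
21.0833 [ 0.59539367 -0.04957871  0.02228223] [-0.02125323  0.15920399  4.92788791]Traceback (most recent call last):
  File "<stdin>", line 6, in <module>
station.Unreachable: the arm cannot follow that straight line within its joint ranges
```

Run:
```python
from h import *
from station import *
s=sense();print(s["eef_pos"],s["finger_gap"])
line_to([.595,-.0495,.28],vel=.25)
for a in (1.264,1.264-np.pi):
  for da in (.0486-1.264,.0486-1.264+np.pi): print(a,da,[inverse_kinematics(p,down(q)) for p,q in (((.427,-.296,.015),a),((.6005,-.223,.023),a+da))])
d=snapshot("side");pickle.dump(d,open("side5.pkl","wb"));C=cloud(d)
k=big((np.hypot(C[...,0]-.595,C[...,1]+.05)<.06)&(C[...,2]>.05)&(C[...,2]<.066));print("steel",np.median(C[k][:,2]),rect(C[k]))
```

```text
[ 0.59443275 -0.04943955  0.1292171 ] 0.9972208792721973
1.264 -1.2154 [array([-6.51013790e-01,  4.36694012e-01,  2.14419779e+00, -4.44089210e-16,
        5.60700852e-01, -3.44217463e-01]), array([-3.91955076e-01,  5.55843484e-01,  1.90176088e+00, -4.44089210e-16,
        6.83988286e-01,  1.13024125e+00])]
1.264 1.926192653589793 [array([-6.51013790e-01,  4.36694012e-01,  2.14419779e+00, -4.44089210e-16,
        5.60700852e-01, -3.44217463e-01]), array([-3.91955076e-01,  5.55843484e-01,  1.90176088e+00, -4.44089210e-16,
        6.83988286e-01, -2.01135140e+00])]
-1.877592653589793 -1.2154 [array([-6.51013790e-01,  4.36694012e-01,  2.14419779e+00, -4.44089210e-16,
        5.60700852e-01,  2.79737519e+00]), array([-3.91955076e-01,  5.55843484e-01,  1.90176088e+00, -4.44089210e-16,
        6.83988286e-01, -2.01135140e+00])]
-1.877592653589793 1.926192653589793 [array([-6.51013790e-01,  4.36694012e-01,  2.14419779e+00, -4.44089210e-16,
        5.60700852e-01,  2.79737519e+00]), array([-3.91955076e-01,  5.55843484e-01,  1.90176088e+00, -4.44089210e-16,
        6.83988286e-01,  1.13024125e+00])]
steel 0.056510726622134744 (array([ 0.59367487, -0.04977557]), (51.99546432495117, 49.82183837890625), np.float64(1.4034411533654452))
```

Steel top is at z≈.057 (expected .058) inside its pocket, so it is fully down. Now the sanding block: hover, measure with the wrist, pick.

Run:
```python
from h import *
from station import *
move_ptp([.45,-.27,.30],down(1.264))
s=sense();d=snapshot("wrist");pickle.dump((d,s),open("w4.pkl","wb"));print(s["time_s"],s["eef_pos"])
C=cloud(d,s)
for n,(x,y),z in (("sand",(.4265,-.2965),.035),("wax",(.4255,-.102),.03)):
    k=(np.hypot(C[...,0]-x,C[...,1]-y)<.08)&(abs(C[...,2]-z)<.007)
    if k.sum()>50: k=big(k);print(n,k.sum(),np.median(C[k][:,2]),rect(onplane(d,np.argwhere(k)[:,::-1],z,s)))
cv2.imwrite("pics/w4.png",cv2.cvtColor(d["image"],cv2.COLOR_RGB2BGR))
```

```text
26.1 [ 0.45008326 -0.26987237  0.29987689]
sand 3017 0.036049977115188314 (array([ 0.42667096, -0.29555533]), (109.62703704833984, 59.254825592041016), np.float64(1.267113937164289))
wax 1642 0.03081644594982544 (array([ 0.42568488, -0.10213892]), (71.2395248413086, 51.313140869140625), np.float64(1.4811709692596424))
```

View pics/w4.png

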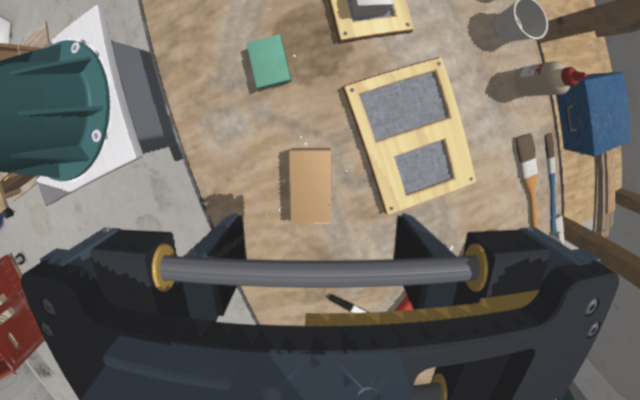

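Wrist view: sanding block (310,186), wax (269,60), finish board with the long pocket at (404,106) and the short one at (425,166). Measure the board, then pick.

Run:
```python
from h import *
from station import *
d,s=pickle.load(open("w4.pkl","rb"));C=cloud(d,s)
h=cv2.cvtColor(d["image"],cv2.COLOR_RGB2HSV)
w=np.zeros((400,640),bool);w[50:220,335:480]=1
k=big(w&(h[...,1]>60)&(h[...,2]>170)&(abs(C[...,2]-.018)<.007));print(np.median(C[k][:,2]),rect(onplane(d,np.argwhere(k)[:,::-1],.018,s)))
cs,_=cv2.findContours(k.astype(np.uint8),cv2.RETR_CCOMP,cv2.CHAIN_APPROX_NONE)
for q in cs:
    if 300<cv2.contourArea(q)<9000: print(rect(onplane(d,q[:,0],.018,s)))
line_to([.4267,-.2957,.12],vel=.25,rotation=down(1.265)); print(line_to([.4267,-.2957,.0145],vel=.12,f_stop=8))
close();s=sense();print(s["time_s"],s["finger_gap"]*91,s["eef_pos"])
line_to([.4267,-.2957,.11],vel=.15);s=sense();print(s["finger_gap"]*91,s["ft_force"])
```

```text
0.01889361715047469 (array([ 0.60227356, -0.27017273]), (207.71026611328125, 159.36187744140625), np.float64(-1.524740230597879))
(array([ 0.60473761, -0.32099576]), (91.26760864257812, 70.5046157836914), np.float64(0.03283716323127295))
(array([ 0.60040039, -0.22178424]), (132.3865509033203, 79.69808197021484), np.float64(0.045799280082960525))
False
28.6417 59.722680667508826 [ 0.42678753 -0.29577043  0.01466889]
59.6664163237011 [-0.7987178   0.21198842 -1.35097714]
```

Run:
```python
from h import *
from station import *
line_to([.6002,-.2225,.12],vel=.18,rotation=down(.0475))
line_to([.6002,-.2225,.032],vel=.12)
print(line_to([.6002,-.2225,.019],vel=.02,f_stop=4))
s=sense();print(s["time_s"],s["eef_pos"],s["ft_force"],s["finger_gap"]*91)
ungrasp();sleep(.2);line_to([.6002,-.2225,.15],vel=.15)
# wax: long axis 1.478
move_ptp([.4255,-.1018,.15],down(1.478))
d=snapshot("side");pickle.dump(d,open("side6.pkl","wb"));C=cloud(d)
k=(np.hypot(C[...,0]-.6,C[...,1]+.2225)<.075)&(C[...,2]>.026)&(C[...,2]<.06);k=big(k);print("sand",np.percentile(C[k][:,2],[50,90]),rect(C[k&(C[...,2]>.036)]))
s=sense();print(s["time_s"],s["joints"])
A=cv2.cvtColor(d["image"][190:,240:460],cv2.COLOR_RGB2BGR);cv2.imwrite("pics/s6.png",cv2.resize(A,None,fx=2.8,fy=2.8))
```

```text
True
32.1833 [ 0.60032164 -0.22252255  0.02240025] [0.63717049 0.37988032 4.99436053] 59.83063064937865
sand [0.04177596 0.04354803] (array([ 0.59956476, -0.22334088]), (111.09362030029297, 62.20295715332031), np.float64(0.05841765357813533))
35.2917 [-2.88398229e-01  5.77264341e-02  2.28090514e+00 -2.61695754e-05
  8.02860444e-01 -1.94026793e-01]
```

View pics/s6.png

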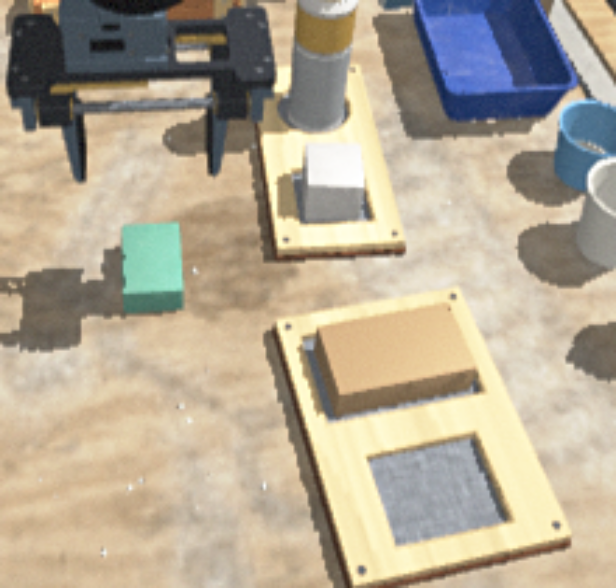

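Sanding block sits in the long pocket (top z≈.042–.043, centred), and steel and can sit in theirs. The wax waits at (152,265) in the crop. Pick and place it.

Run:
```python
from h import *
from station import *
print(line_to([.4255,-.1018,.0145],vel=.13,f_stop=8))
close();s=sense();print(s["time_s"],s["finger_gap"]*91,s["eef_pos"])
line_to([.4255,-.1018,.12],vel=.15);s=sense();print(s["finger_gap"]*91)
line_to([.47,-.3217,.12],vel=.18,rotation=down(.8))
line_to([.605,-.3217,.12],vel=.18,rotation=down(.0475))
line_to([.605,-.3217,.032],vel=.12)
print(line_to([.605,-.3217,.019],vel=.02,f_stop=4))
s=sense();print(s["time_s"],s["eef_pos"],s["ft_force"],s["finger_gap"]*91)
ungrasp();sleep(.2);line_to([.605,-.3217,.2],vel=.15)
line_to([.45,-.33,.35],vel=.25)
w=sense();print(w["time_s"])
for n in ("side","top"):
    d=snapshot(n);C=cloud(d)
    for o,(x,y),z in (("wax",(.605,-.322),.038),("sand",(.6,-.2225),.043),("steel",(.595,-.0495),.058),("can",(.606,.06),.212)):
        k=(np.hypot(C[...,0]-x,C[...,1]-y)<.075)&(abs(C[...,2]-z)<.006)
        if k.sum()>20: k=big(k);print(n,o,np.median(C[k][:,2]),rect(C[k]))
    cv2.imwrite(f"pics/{n}9.png",cv2.cvtColor(d["image"],cv2.COLOR_RGB2BGR))
a=cv2.imread("pics/side9.png")[100:,200:460];b=cv2.imread("pics/top9.png")[140:270,180:480]
a=cv2.resize(a,(440,508));b=cv2.resize(b,(360,156));o=np.zeros((508,800,3),np.uint8);o[:,:440]=a;o[:156,440:]=b;cv2.imwrite("pics/f.png",o)
```

```text
False
37.1917 49.52969698048948 [ 0.4255356  -0.10182172  0.01454201]
49.65081515330039
True
41.7333 [ 0.6050642  -0.32171607  0.02237369] [-0.39995747 -0.07851194  4.71329166] 49.67726785606589
45.0583
side wax 0.03702106106933878 (array([ 0.60447168, -0.32226633]), (70.76091003417969, 51.25552749633789), np.float64(0.05486279957607043))
side sand 0.04194419392295956 (array([ 0.59942224, -0.22354398]), (110.49861907958984, 61.78425598144531), np.float64(0.053613810314336874))
side steel 0.056474181735702844 (array([ 0.57797137, -0.03167728]), (19.58852195739746, 16.629600524902344), np.float64(-1.4909396355527562))
top wax 0.03825324666970131 (array([ 0.60532819, -0.324702  ]), (70.12234497070312, 53.097965240478516), np.float64(0.06397364427398888))
top sand 0.04308177039371519 (array([ 0.60021216, -0.22487683]), (110.27189636230469, 61.418212890625), np.float64(0.033564738841082464))
top steel 0.05775678218531666 (array([ 0.5944198 , -0.05128806]), (50.24288558959961, 49.92477798461914), np.float64(-0.18711755977254807))
top can 0.21137572315349096 (array([0.60584503, 0.05964935]), (43.950706481933594, 42.43555450439453), np.float64(1.4482258023625993))
```

View pics/f.png

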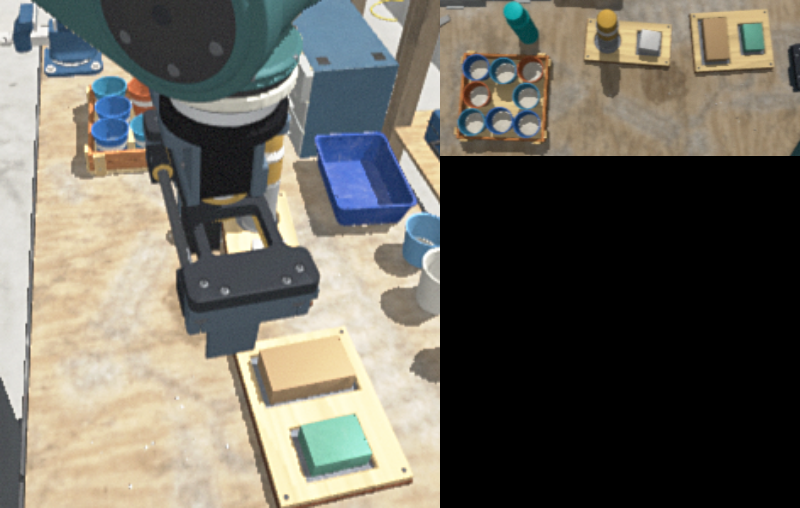

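The final views show all four things in their pockets at the expected top heights (.212, .058, .043, .038). The eight pots stand in the crate, and the robot is clear of everything.

```bash
python3 -c "
from station import *
print(finish_job())"
```

```text
the job is handed in; nothing more can be done
None
```

Both kits are made up and the job is handed in at about 45 s: the can and steel weight are in the gluing board, the sanding block and green wax are in the finishing board, all fully down in their pockets, and the eight pots are still standing in the crate.

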